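Seat the comb core in its mould and lock it down

ROBOT

A 6-joint arm with a two-finger parallel gripper is mounted at the origin on a cart in front of the work surface, level with it; the furniture and walls round the work are solid. World frame = base frame: x ahead of the robot, y to its left, z up, the work surface at z = 0. Lengths are in mm, angles in rad, forces in N, time in s.
With the tool pointing down it reaches from about 400 to 925 mm from the base axis. Payload 12.5 kg.
Tool frame: the origin (TCP) lies at the centre of the arm's flange, where the gripper is bolted on; the fingertips stand 190 mm ahead of it and the grasp point (between the pads) lies 171 mm ahead of it; z points along the fingers, y is the line along which they close (so a half turn about z gives the same grasp; the last joint's range is limited). The gripper opens to 95 mm and grips with 3 to 60 N. Pads are 20 mm wide; open, the fingers measure 119 mm over their backs; the gripper's body (75 mm by 180 mm) begins 59 mm behind the grasp point.
Start: joints at [-1.386, 0.491, 1.559, -0, 1.092, -0.106], TCP at [179.219, -598.753, 404.761] pointing down, gripper open.
Joint ranges: [-3.1, 3.1], [-0.84, 2.19], [0.05, 2.79], [-1.13, 4.28], [0.06, 2.93], [-2.69, 2.69]. Speed limits (rad/s): [2.22, 2.22, 2.79, 3.14, 3.14, 3.14].

INTERFACE

Orientations are given as [roll, pitch, yaw] about the fixed x, y, z axes, in that order (R = Rz(yaw) Ry(pitch) Rx(roll)).
In Python, from cell import env, read_camera, search_frame, cut_out gives the robot as it stands. The module is installed in compiled form; this text tells all that it offers.
- The arm moves only by the tool move_arm, never from a script. Its argument "commands" is a list of rows, each a list of 3 entries, a list of its own where there are three numbers: the shift along the world's x, y, z normalised to -1 to 1, where 1 is 0.03 m, then the turn about the world's z normalised to -1 to 1, where 1 is 0.08 rad, then the opening, from -1 (shut) to 1 (fully open), so that 0 is half open. A call has 1 to 20 rows; each row shifts and turns the commanded pose from where the row before left it; what a row does not reach is not made up. A row lasts 1/12 s, in which the tool goes at most 41.7 mm and 7.16 degrees, less where a joint would pass 70% of its speed; a pose out of reach is approached as far as the arm can. A call with a number of a shift or a turn outside -1 to 1 is refused whole. A call with a gripper value outside its range is refused whole. The fingers move at their own pace and stop on an object; the grip force is fixed at half the most. Time passes only in rows, so rows that do not move let the fingers close. It gives the time, the measured TCP pose, the force, the opening and the grip force at its end, in the units of the state.
- env.state(): the state, without advancing time (a new reading comes with each control period).
- read_camera(name): name is "scene" or "side" or "wrist"; returns a dict with "image" (420x560x3 uint8, red, green, blue), "fx", "fy", "cx", "cy" (pixels), "rvec" (rotation vector, rad) and "tvec" (3), from world to camera coordinates, as OpenCV has them. Camera axes: x right, y down, z forward; pixel columns grow to the right and rows downward; lengths in mm; the calibration is good to about 2 mm. A picture is of the moment at which its call begins. There is no depth.
- env.job_done(): hands the job in; it is judged then, once.
Trained networks look in a picture, given as the dict that the camera call returned (one of the last four; its "shot" number tells which), for a name from the list of things; names that differ only in an ending like _2 or _b are one class to them, and where a whole thing is asked for, a point or a joint stands for the part that bears it (a point fixed in the world has none). Each returns a list of dicts, best first, with "confidence" (0 to 1); they miss things now and then, are a little off and sometimes report something else, mostly with a low value. They report only what shows in the picture. A call takes as long as a camera call. They do not tell look-alikes from the thing itself.
- search_frame(thing, picture): "at" ([column, row] in pixels, amid what is visible of it).
- cut_out(thing, picture): "region" (420x560 bool, what is visible of it) and "at" ([column, row] in pixels, amid what is visible of it).
The state is a dict: "t": time; "joints": joint angles; "qvel": joint speeds; "tau": joint torques, N m; "eef_pos": TCP position; "tcp_rot": TCP orientation; "ft_force": force on the tool from outside, world axes, zero at the start; "moment": the same for the moment, N m; "opening": opening from 0.0 (shut) to 1.0 (fully open); "grip_force": force on a finger pad.
Only numpy, scipy, OpenCV 4.12 (cv2) and the standard library are available. Lean on these libraries where they do the work, as an engineer would, in place of code of your own. Each camera call takes 0.05 s, during which the arm holds its last target. There are 200 camera calls.

TASK

Pick up the wooden-backed comb core and lower it into the slotted plaster bed in the casting frame, feeling gently for the slots, until all five blades are in their own slots and the comb sits fully home. Then swing the frame's wooden turn-button over the comb's back, so that the core cannot float up when the mould is filled, and let go of everything. Plaster chips easily, so never press or push hard on it with the comb.

Things in the scene. Friction and masses are not known exactly. Their poses are not given: they have to be found in the camera images.
- comb_grip (a point): Middle of the grip bar of the loose comb core (0.2 kg), which stands on its blades; 64 mm above the blade tips. The bar: wood, 40 mm along the comb's x, 14 mm thick (y), from 25 mm below this point to 16 mm above it; under it a flat wooden back 150 (x) x 24 (y) x 12 mm. x runs along the row of blades, z up. The same either way round.
- comb_tip (a point): Flat tip (edges rounded 1.5 mm) of the comb's middle blade, 64 mm straight below the grip point. Five aluminium blades at x = -64, -32, 0, 32, 64 mm, each 6 mm thick (x), 24 mm wide (y), reaching 27 mm below the back's flat underside.
- frame: Wooden casting frame, fixed: an open box 216 (x) x 90 (y) mm, walls 10 mm thick, 40 mm high. Origin: centre of its underside, on the table; x along its length, z up. A white plaster bed, 166 (x) x 70 (y) mm, lies in it, snug in y and yaw, but with play along x: it may lie up to 15 mm either way, this is not measured. It stays where it lies; pushing it takes over 100 N.
- bed_top (a point): Height of the bed's flat top, 44 mm above the table over the frame's origin (fixed to the frame, so it does not show the bed's play). Five slots in a row along x at y = 0, 32 mm apart, each 8 (x) x 27 (y) mm, 32 mm deep; the middle one up to 15 mm either way in x from here. Comb fully home: back on the bed, grip point 81 mm above the table. The plaster chips if the comb bears on it with over 40 N.
- turn_button (a joint): Angle of the turn-button, a flat wooden bar 14 mm wide on an upright pin at x = 54, y = 41 mm in the frame. 0: points along the frame's +x, clear of the bed; grows clockwise seen from above; 1.57: along -y, across a seated comb's back (stop at 1.6). Light friction, 1 N at the knob; stays where left. Underside 58 mm above the table, 2 mm over the back of a comb fully home.
- button_knob (a point): Middle of the upright wooden knob at the turn-button's free end, 42 mm from its pin: 12 to 15 mm in diameter, 28 mm tall, its top 93 mm and this point 79 mm above the table.
Mind the look-alikes: they are no part of the job. There is more than one size of the frame; the one meant has the size given above.

How it is judged:
By the outcome, as a careful person would: the job done as asked, in the order asked, and still so for the second after the job is handed in, with the robot touching nothing.
It also fails if it takes over 72 s, if anything falls off the work surface, if the arm or the gripper's body presses on something with over 40 N, if the wrist force passes 120 N, or if a joint passes its speed limit or range.

## Working session

There is one attempt and no reset: what is moved stays moved. The work goes in short steps, Python scripts to look and compute and a tool call to move; the robot and the scene stay as the last step left them, time stands still between calls to the robot, and variables do not carry over. Pictures are saved under pics/ and viewed, at most 10 in all, crops included, and the job is handed in when it is done.

Besides the shell and the picture viewer there is one more tool, called after "Request:" by a JSON object that holds its "api" and its "payload", one argument or row to a line. move_arm: Moves the arm, as the interface text tells. Its arguments: {"type":"object","properties":{"commands":{"type":"array","items":{"type":"array"}}},"required":["commands"]}

```bash
mkdir -p pics; cat > h.py <<'E'
from cell import env, read_camera, search_frame, cut_out
import numpy as np, cv2
def proj(p,c):
    K=np.array([[c['fx'],0,c['cx']],[0,c['fy'],c['cy']],[0,0,1.]])
    return cv2.projectPoints(np.float64(p).reshape(-1,1,3),np.float64(c['rvec']),np.float64(c['tvec']),K,None)[0].reshape(-1,2)
def unproj(uv,c,z):
    R=cv2.Rodrigues(np.float64(c['rvec']))[0];t=np.float64(c['tvec']).ravel()
    d=R.T@np.array([(uv[0]-c['cx'])/c['fx'],(uv[1]-c['cy'])/c['fy'],1]);o=-R.T@t
    return (o+d*(z-o[2])/d[2])
def save(c,n): cv2.imwrite('pics/'+n,c['image'][:,:,::-1])
E
python3 - <<'E'
from h import *
s=env.state();print({k:np.round(v,3) for k,v in s.items()})
H=dict(comb_grip=64,comb_tip=5,frame=30,button_knob=79,turn_button=60)
ims=[]
for n in ('scene','side'):
    c=read_camera(n);ims.append(c['image'])
    R=cv2.Rodrigues(np.float64(c['rvec']))[0];print(n,-R.T@np.ravel(c['tvec']))
    for k,z in H.items():
        for d in search_frame(k,c)[:3]: print(k,round(d['confidence'],2),np.round(d['at']),np.round(unproj(d['at'],c,z)))
    save(c,n+'0.png')
E
```

```text
{'t': np.float64(0.0), 'joints': array([-1.386,  0.492,  1.559, -0.   ,  1.092, -0.106]), 'qvel': array([ 0.001, -0.002, -0.002,  0.001,  0.001, -0.   ]), 'tau': array([ 4.0000e-03, -6.1264e+01, -2.5818e+01,  6.9000e-02,  4.8000e-02,
       -0.0000e+00]), 'eef_pos': array([ 179.206, -598.707,  404.151]), 'tcp_rot': array([-3.14 , -0.   ,  0.291]), 'ft_force': array([0.389, 0.78 , 0.111]), 'moment': array([-0.038,  0.017,  0.018]), 'grip_force': np.float64(0.0), 'opening': np.float64(0.999)}
scene [-25.02848474 701.06891821 551.78157129]
comb_grip 0.74 [221. 275.] [481. 251.  64.]
comb_tip 0.92 [219. 277.] [540. 204.   5.]
frame 0.86 [339. 194.] [ 552. -279.   30.]
frame 0.85 [312. 222.] [511. -87.  30.]
button_knob 0.48 [314. 188.] [ 568. -171.   79.]
button_knob 0.46 [276. 209.] [560.  -7.  79.]
turn_button 0.59 [314. 186.] [ 596. -214.   60.]
turn_button 0.57 [275. 211.] [579. -25.  60.]
side [457.74868204 906.07026568 623.24448121]
comb_grip 0.7 [276. 277.] [516. 261.  64.]
frame 0.96 [287. 204.] [514. -74.  30.]
frame 0.92 [272. 172.] [ 571. -262.   30.]
button_knob 0.64 [258. 170.] [ 605. -174.   79.]
turn_button 0.49 [266. 171.] [ 583. -208.   60.]
```

View pics/scene0.png

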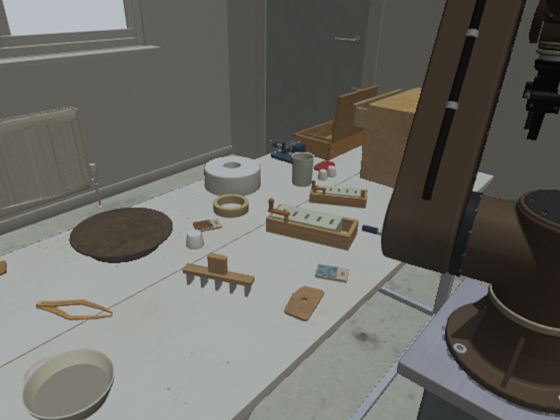

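View pics/side0.png

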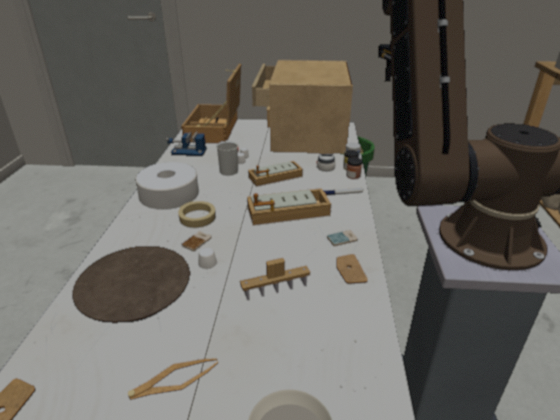

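The pictures show the comb at about scene (218,270) and side (276,275). There are two frames, a larger one at scene (312,222) and side (287,204), and a smaller one behind it. The button's knob is near scene (271,205). Next I'll check frame sizes and the box's position.

```bash
python3 - <<'E'
from h import *
c=read_camera('side')
for p in [(273,135),(273,150),(350,150)]: print(unproj(p,c,0))
from itertools import product
for n in ('side','scene'):
    c=read_camera(n)
    for d in cut_out('frame',c)[:2]:
        m=d['region'];ys,xs=np.nonzero(m)
        P=np.array([unproj((x,y),c,42)[:2] for x,y in zip(xs[::2],ys[::2])],np.float32)
        print(n,np.round(d['at']),cv2.minAreaRect(P))
E
```

```text
[ 603.04797906 -637.9219249     0.        ]
[ 590.2180119  -496.08594867    0.        ]
[ 314.70836024 -516.33005593    0.        ]
side [286. 203.] ((507.889404296875, -48.52653503417969), (216.1239013671875, 151.37220764160156), 14.592528343200684)
side [272. 172.] ((559.4984130859375, -236.53515625), (175.09140014648438, 128.57394409179688), 26.783931732177734)
scene [340. 196.] ((543.562744140625, -253.8282012939453), (168.0540313720703, 149.6644287109375), 26.841997146606445)
scene [312. 224.] ((513.330078125, -55.31376647949219), (272.0090026855469, 160.74098205566406), 12.324970245361328)
```

Request:
{"api": "move_arm", "payload": {
  "commands": [
    [[0.1,1,0],0,1],
    [[0.1,1,0],0,1],
    [[0.1,1,0],0,1],
    [[0.1,1,0],0,1],
    [[0.1,1,0],0,1],
    [[0.1,1,0],0,1],
    [[0.1,1,0],0,1],
    [[0.85,0.9,0],0,1],
    [[0.85,0.9,0],0,1],
    [[0.85,0.9,0],0,1],
    [[0.85,0.9,0],0,1],
    [[0.85,0.9,0],0,1],
    [[0.85,0.9,0],0,1],
    [[0.85,0.9,0],0,1],
    [[0.85,0.9,0],0,1],
    [[0.85,0.9,0],0,1],
    [[0.85,0.9,0],0,1],
    [[0.85,0.9,0],0,1],
    [[0,0,0],0,1],
    [[0,0,0],0,1]
  ]
}}

```text
t: 2.52
eef_pos: [481.4, -90.4, 404.5]
tcp_rot: [-3.142, 0.0, 0.294]
ft_force: [0.1, 0.3, -0.4]
opening: 1.003
grip_force: 0.0
```

```bash
python3 - <<'E'
from h import *
c=read_camera('wrist');save(c,'w1.png')
s=env.state();print(s['t'],s['eef_pos'],s['tcp_rot'],s['ft_force'])
R=cv2.Rodrigues(np.float64(c['rvec']))[0];print(-R.T@np.ravel(c['tvec']),R)
for k,z in dict(comb_grip=64,frame=44,button_knob=79,turn_button=60,bed_top=44).items():
    for d in search_frame(k,c)[:3]: print(k,round(d['confidence'],2),np.round(d['at']),np.round(unproj(d['at'],c,z)))
E
```

```text
2.5667 [480.74042271 -91.29576236 404.55029908] [-3.14150093e+00  5.03214446e-04  2.92522011e-01] [-0.77085747 -0.74215288 -1.03610443]
[559.47458381 -66.9232225  383.54536993] [[ 2.90105105e-01 -9.56994734e-01  3.28976653e-04]
 [-9.16457338e-01 -2.77717502e-01  2.88060646e-01]
 [-2.75581159e-01 -8.38693570e-02 -9.57612111e-01]]
comb_grip 0.7 [  7. 105.] [490. 175.  64.]
frame 0.93 [283. 143.] [529. -79.  44.]
frame 0.73 [476. 162.] [ 569. -274.   44.]
frame 0.41 [244.  79.] [576. -25.  44.]
button_knob 0.76 [460. 116.] [ 601. -222.   79.]
button_knob 0.55 [244.  80.] [574. -30.  79.]
button_knob 0.17 [285. 142.] [534. -80.  79.]
turn_button 0.83 [460. 116.] [ 603. -231.   60.]
turn_button 0.7 [242.  78.] [576. -26.  60.]
turn_button 0.34 [  7. 105.] [490. 178.  60.]
bed_top 0.74 [475. 159.] [ 571. -272.   44.]
bed_top 0.65 [286. 142.] [531. -82.  44.]
```

View pics/w1.png

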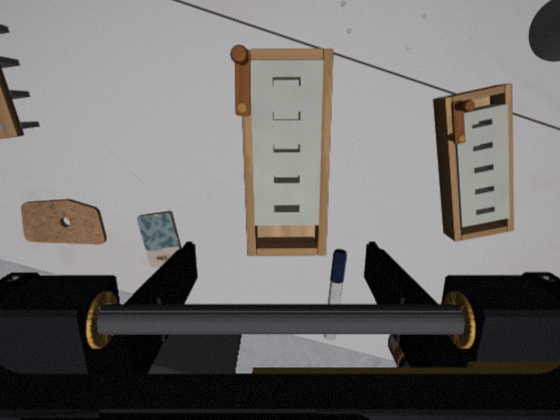

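The target frame has its corners at about (250,48), (333,49), (326,255) and (247,256). Its knob is at (240,53), so frame +x points up in the image. The five slots run from about (287,81) to (287,208), and the bed is shifted toward +x. Next I'll rectify and measure.

```bash
cat >> h.py <<'E'
def rect(c,z,ctr,yaw,w,h,s=2.5):
    # top-down: image up = local +x, image left = local +y ; w px across, h px down
    e=np.array([np.cos(yaw),np.sin(yaw)]);f=np.array([-e[1],e[0]])
    loc=np.float32([[0,0],[100,0],[100,100],[0,100]])
    W=np.array([[*(np.array(ctr)+a*e+b*f),z] for a,b in loc])
    src=proj(W,c).astype(np.float32)
    dst=np.float32([[w/2-b*s,h/2-a*s] for a,b in loc])
    return cv2.warpPerspective(c['image'],cv2.getPerspectiveTransform(src,dst),(w,h),flags=cv2.INTER_CUBIC)
E
python3 - <<'E'
from h import *
c=read_camera('wrist')
for n,p in dict(TL=(250,48),TR=(333,49),BL=(247,256),BR=(326,255)).items(): print(n,unproj(p,c,40))
S=np.array([unproj(p,c,44)[:2] for p in [(287,81),(287,116),(287,149),(287,180),(287,208)]]);print(S)
d=S[0]-S[-1];yaw=np.arctan2(d[1],d[0]);print(yaw,np.hypot(*d))
ctr=S.mean(0)
print('ctr',ctr)
im=rect(c,44,ctr,yaw,300,640)
im2=rect(c,40,ctr,yaw,300,640)
out=np.hstack([im,im2])[:,:,::-1].copy()
out=cv2.resize(out,None,fx=.93,fy=.93)
cv2.imwrite('pics/r1.png',out)
E
```

```text
TL [603.87903965 -26.23252576  40.        ]
TR [ 625.53164263 -101.95799699   40.        ]
BL [395.05865401 -78.93892297  40.        ]
BR [ 421.81382413 -164.54266385   40.        ]
[[ 585.5679011   -68.39204092]
 [ 554.53448288  -77.83120271]
 [ 523.5583153   -87.25295107]
 [ 492.80912501  -96.60566174]
 [ 463.54657904 -105.5061929 ]]
0.2952700252113333 127.5408299955516
ctr [524.00328067 -87.11760987]
```

View pics/r1.png

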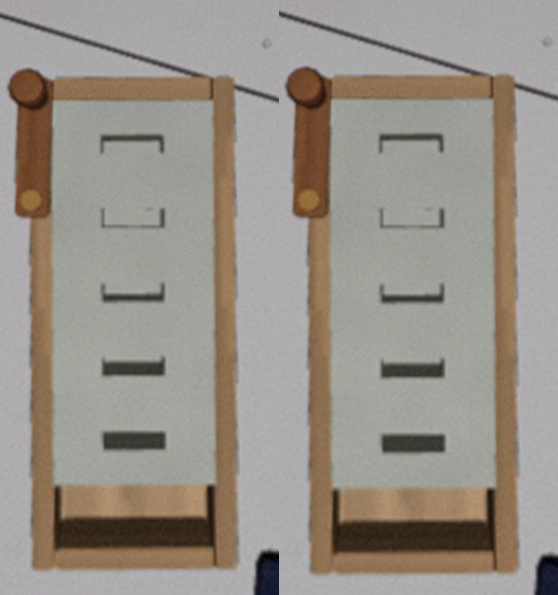

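The rectified picture shows the five slots, with the bed's edges at columns 53 to 214 and rows 100 to 485. I'll refine this with an edge fit.

```bash
cat >> h.py <<'E'
from scipy.optimize import differential_evolution, minimize
def edgefit(c,z,segs,x0,rng,sig=1.0):
    """segs: list of ((x1,y1),(x2,y2)) local; fit pose (x,y,yaw) maximising |normal gradient|"""
    g=cv2.GaussianBlur(cv2.cvtColor(c['image'],cv2.COLOR_RGB2GRAY).astype(np.float32),(0,0),sig)
    gx=cv2.Sobel(g,cv2.CV_32F,1,0)/8;gy=cv2.Sobel(g,cv2.CV_32F,0,1)/8
    T=np.linspace(0.03,.97,40)
    P=np.concatenate([np.array(a)+T[:,None]*(np.array(b)-np.array(a)) for a,b in segs])
    N=np.concatenate([np.repeat([[b[1]-a[1],a[0]-b[0]]],40,0) for a,b in segs]).astype(float);N/=np.linalg.norm(N,axis=1)[:,None]
    def f(p):
        C,S=np.cos(p[2]),np.sin(p[2]);R=np.array([[C,-S],[S,C]])
        w=P@R.T+p[:2];w2=(P+N)@R.T+p[:2]
        zz=np.full((len(w),1),z)
        u=proj(np.hstack([w,zz]),c);u2=proj(np.hstack([w2,zz]),c);n=u2-u;n/=np.linalg.norm(n,axis=1)[:,None]
        m=lambda G:cv2.remap(G,u[:,:1].astype(np.float32),u[:,1:].astype(np.float32),cv2.INTER_LINEAR).ravel()
        v=np.abs((m(gx)*n[:,0]+m(gy)*n[:,1]).reshape(-1,40).mean(1))
        return -np.minimum(v,12).sum()
    r=differential_evolution(f,[(a-b,a+b) for a,b in zip(x0,rng)],maxiter=60,popsize=12,seed=1,tol=1e-6)
    return r.x,-r.fun
def box(cx,cy,w,h):
    a=[(cx-w/2,cy-h/2),(cx+w/2,cy-h/2),(cx+w/2,cy+h/2),(cx-w/2,cy+h/2)]
    return [(a[i],a[(i+1)%4]) for i in range(4)]
SL=sum([box(x,0,8,27) for x in (-64,-32,0,32,64)],[])
E
python3 - <<'E'
from h import *
c=read_camera('wrist')
x0=(526,-84.5,.30);rg=(8,8,.05)
for s in (.7,1.2):
    print('slots',edgefit(c,44,SL,x0,rg,s)); print('slots+bed',edgefit(c,44,SL+box(0,0,166,70),x0,rg,s))
fr=box(0,0,216,90)
print('frame',edgefit(c,40,fr+box(0,0,196,70),(512,-88,.3),(10,10,.05)))
for k in range(2):
    for d in search_frame('button_knob',c)[:2]: print(unproj(d['at'],c,88))
print(unproj((239,53),c,93))
c=read_camera('side')
# comb yaw from mask ends
m=cut_out('comb_grip',c)[0]['region'];ys,xs=np.nonzero(m)
print(xs.min(),xs.max(),[unproj((x,ys[xs==x].min()),c,39) for x in (xs.min(),xs.max())])
E
```

```text
slots (array([ 5.25055414e+02, -8.32335688e+01,  2.89881751e-01]), np.float64(207.3023083710351))
slots+bed (array([ 5.25098118e+02, -8.36311037e+01,  3.01116310e-01]), np.float64(252.31616490531673))
slots (array([ 5.25053146e+02, -8.37839895e+01,  3.04495939e-01]), np.float64(189.75970761547714))
slots+bed (array([ 5.25064541e+02, -8.37811080e+01,  3.04505454e-01]), np.float64(231.35769936868252))
frame (array([ 5.11723127e+02, -8.76141374e+01,  2.91471570e-01]), np.float64(88.66457092002389))
[ 598.13713225 -215.29701992   88.        ]
[ 598.13713225 -215.29701992   88.        ]
[590.87906421 -25.28190558  93.        ]
241 310 [array([587.66763815, 254.66491914,  39.        ]), array([447.53386764, 212.41325579,  39.        ])]
```

Request:
{"api": "move_arm", "payload": {
  "commands": [
    [[-0.06,1,0],0,1],
    [[-0.06,1,0],0,1],
    [[-0.06,1,0],0,1],
    [[-0.06,1,0],0,1],
    [[-0.06,1,0],0,1],
    [[-0.06,1,0],0,1],
    [[-0.06,1,0],0,1],
    [[-0.06,1,0],0,1],
    [[-0.06,1,0],0,1],
    [[-0.06,1,0],0,1],
    [[-0.06,0.8,0],0,1],
    [[0,0,0],0,1],
    [[0,0,0],0,1]
  ]
}}

```text
t: 4.2
eef_pos: [460.6, 233.1, 404.5]
tcp_rot: [3.141, 0.0, 0.293]
ft_force: [-1.0, -1.3, -0.3]
opening: 1.002
grip_force: 0.0
```

```bash
python3 - <<'E'
from h import *
c=read_camera('wrist');save(c,'w2.png')
s=env.state();print(s['t'],s['eef_pos'],s['tcp_rot'],s['ft_force'])
for d in search_frame('comb_grip',c)[:2]: print(d['confidence'],d['at'],unproj(d['at'],c,64))
for sg in (.8,1.2):
    print(edgefit(c,80,box(0,0,40,14),(500,245,.29),(25,25,.1),sg))
    print(edgefit(c,39,box(0,0,150,24),(500,245,.29),(25,25,.1),sg))
E
```

```text
4.25 [460.78871647 232.30674504 404.59160671] [3.14134528e+00 4.09321666e-04 2.91810318e-01] [0.93816398 0.67761592 0.23862785]
0.92 [304.4, 127.2] [530.03364194 229.99212138  64.        ]
(array([5.21538275e+02, 2.25870220e+02, 3.89920101e-01]), np.float64(35.8239135325616))
(array([5.20350877e+02, 2.25740654e+02, 3.84523259e-01]), np.float64(48.0))
(array([5.21950973e+02, 2.25393424e+02, 3.89986509e-01]), np.float64(32.31350417741619))
(array([5.20437325e+02, 2.25766853e+02, 3.89638403e-01]), np.float64(48.0))
```

View pics/w2.png

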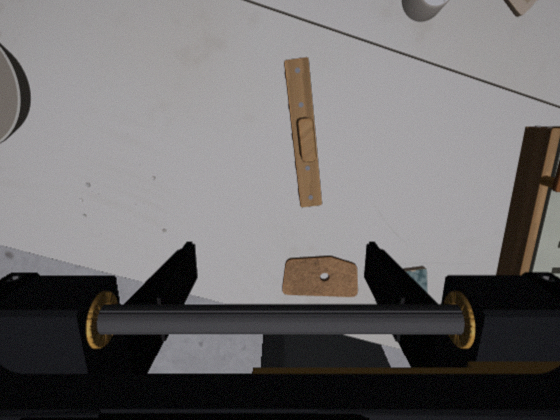

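The comb is seen from above, its ends at (297,58) and (311,206) and its bar at (307,140). Its yaw is past the bound I gave the fit, so I'll refit with wider bounds.

```bash
sed -i 's/np.minimum(v,12)/np.minimum(v,60)/' h.py; python3 - <<'E'
from h import *
c=read_camera('wrist')
for sg in (.8,1.2):
    print(edgefit(c,80,box(0,0,40,14),(521,225.5,.4),(12,12,.15),sg))
    print(edgefit(c,39,box(0,0,150,24),(521,225.5,.4),(12,12,.15),sg))
E
```

```text
(array([5.19604984e+02, 2.24250235e+02, 4.22687213e-01]), np.float64(50.825128609424574))
(array([5.19934801e+02, 2.26019366e+02, 4.17954443e-01]), np.float64(74.90064389602267))
(array([5.19440929e+02, 2.24021269e+02, 4.19510670e-01]), np.float64(38.198002090710276))
(array([5.19982154e+02, 2.26011604e+02, 4.17768265e-01]), np.float64(60.878343487453414))
```

Request:
{"api": "move_arm", "payload": {
  "commands": [
    [[0.66,-0.08,0],0.8,1],
    [[0.66,-0.08,0],0.78,1],
    [[0.66,-0.06,0],0,1],
    [[0,0,-0.8],0,1],
    [[0,0,-0.8],0,1],
    [[0,0,-0.8],0,1],
    [[0,0,-0.8],0,1],
    [[0,0,-0.8],0,1],
    [[0,0,-0.8],0,1],
    [[0,0,-0.8],0,1],
    [[0,0,0],0,1],
    [[0,0,0],0,1],
    [[0,0,0],0,-1],
    [[0,0,0],0,-1],
    [[0,0,0],0,-1],
    [[0,0,0],0,-1],
    [[0,0,0],0,-1],
    [[0,0,0],0,-1],
    [[0,0,0],0,-1],
    [[0,0,0],0,-1]
  ]
}}

```text
t: 6.02
eef_pos: [520.3, 225.7, 236.8]
tcp_rot: [3.141, -0.0, 0.417]
ft_force: [0.9, -0.6, 0.3]
opening: 0.493
grip_force: 0.0
```

Request:
{"api": "move_arm", "payload": {
  "commands": [
    [[0,0,0],0,-1],
    [[0,0,0],0,-1],
    [[0,0,0],0,-1],
    [[0,0,0],0,-1],
    [[0,0,0],0,-1],
    [[0,0,0],0,-1],
    [[0,0,0],0,-1],
    [[0,0,0],0,-1],
    [[0,0,0],0,-1]
  ]
}}

```text
t: 6.77
eef_pos: [520.3, 225.6, 236.7]
tcp_rot: [3.141, 0.0, 0.417]
ft_force: [0.5, -1.0, -0.9]
opening: 0.145
grip_force: 30.0
```

Request:
{"api": "move_arm", "payload": {
  "commands": [
    [[0,0,0.5],0,-1],
    [[0,0,0.9],0,-1],
    [[0,0,0.9],0,-1],
    [[0,0,0.9],0,-1],
    [[0,0,0.4],0,-1],
    [[0,0,0],0,-1],
    [[0,0,0],0,-1],
    [[0,0,0],0,-1]
  ]
}}

```text
t: 7.43
eef_pos: [520.1, 225.6, 343.5]
tcp_rot: [-3.141, 0.002, 0.417]
ft_force: [-1.2, 0.4, -2.1]
opening: 0.143
grip_force: 30.0
```

```bash
python3 - <<'E'
from h import *
c=read_camera('wrist');save(c,'w3.png')
s=env.state();p=s['eef_pos'];print(p,s['tcp_rot'],s['ft_force'],s['moment'],s['opening'],s['grip_force'])
zb=p[2]-236.7+39
for w in (box(0,0,150,24),[((75,-12),(75,12)),((30,-12),(75,-12)),((30,12),(75,12))]):
    r,f=edgefit(c,zb,w,(520,225.7,.418),(10,10,.1));d=r[:2]-p[:2];y=s['tcp_rot'][2]
    print(r,f,'tool-frame offset',d@[np.cos(y),np.sin(y)],d@[-np.sin(y),np.cos(y)],r[2]-y)
E
```

```text
[520.111138   225.55202767 343.32957197] [-3.14137870e+00  2.37110192e-03  4.17132952e-01] [-0.18365049  0.57403524 -2.58103789] [ 0.00549764 -0.03058703  0.00564566] 0.14530070363892578 29.996055364608765
[5.20057890e+02 2.25380575e+02 4.17764650e-01] 43.86773621817498 tool-frame offset -0.11814497458805122 -0.13517850555363994 0.0006316980122756388
[5.20052795e+02 2.25380300e+02 4.18022490e-01] 64.79377194398648 tool-frame offset -0.12291404484692162 -0.1333651643660725 0.0008895377419679273
```

View pics/w3.png

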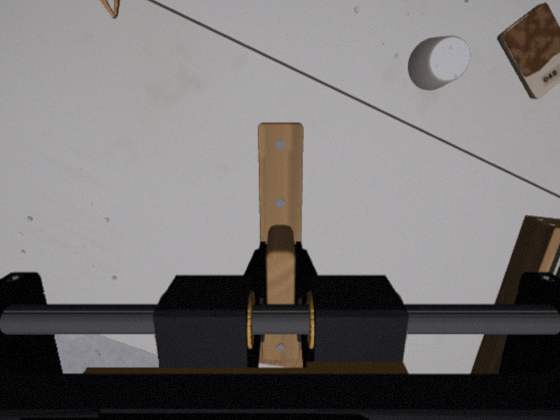

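The comb is held straight, its front end at (280,124), and its offset in the hand is about 0.1 mm. I'll carry it over the bed.

Request:
{"api": "move_arm", "payload": {
  "commands": [
    [[0.015,-0.5,0],-0.142,-1],
    [[0.015,-0.94,0],-0.142,-1],
    [[0.015,-0.94,0],-0.142,-1],
    [[0.015,-0.94,0],-0.142,-1],
    [[0.015,-0.94,0],-0.142,-1],
    [[0.015,-0.94,0],-0.142,-1],
    [[0.015,-0.94,0],-0.142,-1],
    [[0.015,-0.94,0],-0.142,-1],
    [[0.015,-0.94,0],-0.142,-1],
    [[0.015,-0.94,0],-0.142,-1],
    [[0.015,-0.94,0],0,-1],
    [[0,-0.41,0],0,-1],
    [[0,0,0],0,-1],
    [[0,0,0],0,-1],
    [[0,0,0],0,-1]
  ]
}}

```text
t: 8.73
eef_pos: [525.2, -82.8, 344.2]
tcp_rot: [-3.141, 0.001, 0.304]
ft_force: [0.0, 0.3, -2.3]
opening: 0.147
grip_force: 30.0
```

```bash
python3 - <<'E'
from h import *
c=read_camera('wrist');save(c,'w4.png')
s=env.state();p=s['eef_pos'];print(p,s['tcp_rot'],s['ft_force'],s['moment'])
y=s['tcp_rot'][2]
zb=p[2]-236.7+39
for n,z,w in (('comb',zb,[((75,-12),(75,12)),((30,-12),(75,-12)),((30,12),(75,12))]),
            ('bed',44,[((83,-35),(83,35)),((0,-35),(83,-35)),((0,35),(20,35))]),
            ('frame',40,[((108,-45),(108,35)),((98,-35),(98,35)),((0,-45),(108,-45)),((-40,45),(40,45))])):
    x0=(525,-83.7,.304) if n!='frame' else (511.7,-87.6,.3)
    for sg in (.8,1.2):
        r,f=edgefit(c,z,w,x0,(6,6,.05),sg);d=r[:2]-p[:2]
        print(n,r,f,'offset',d@[np.cos(y),np.sin(y)],d@[-np.sin(y),np.cos(y)],r[2]-y)
E
```

```text
[525.24137604 -82.61713314 344.38165987] [-3.14103861e+00  6.58746641e-04  3.04553254e-01] [ 0.27214342 -0.13340948 -2.47742319] [ 0.00321504 -0.01389178  0.01389604]
comb [ 5.25369777e+02 -8.28240221e+01  3.04862585e-01] 64.03878805509139 offset 0.060452637765980706 -0.23587129516478295 0.00030933042898600993
comb [ 5.25358708e+02 -8.27964858e+01  3.04643892e-01] 48.34691041456401 offset 0.05815072422191864 -0.20628311110280098 9.06375107984081e-05
bed [ 5.25645997e+02 -8.35559400e+01  3.03795640e-01] 46.605132776711585 offset 0.10448308540888862 -1.0169363094549175 -0.0007576137099677971
bed [ 5.24914877e+02 -8.37708067e+01  3.04440615e-01] 35.45556566935028 offset -0.6574226752059631 -1.0026763054625003 -0.00011263889925150483
frame [ 5.11375427e+02 -8.80614098e+01  3.04242193e-01] 70.82666350585765 offset -14.860411329591036 -1.0357956803265456 -0.00031106159969007674
frame [ 5.11366822e+02 -8.80345144e+01  3.04253139e-01] 55.23433597081544 offset -14.86055526106811 -1.0075576441698573 -0.00030011549716146835
```

View pics/w4.png

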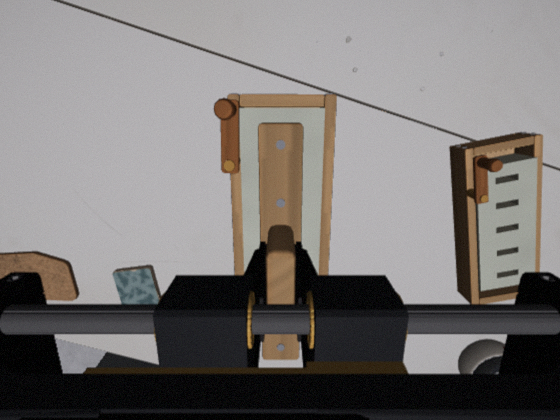

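The comb's back hangs over the bed with its front end at (280,124), and the frame's far wall is at row 100. Relative to the comb, the slots lie about 0.8 mm to the −y side and 0.4 mm to the −x side. I'll correct for that and start lowering.

Request:
{"api": "move_arm", "payload": {
  "commands": [
    [[-0.005,-0.03,0],0,-1],
    [[0,0,-0.6],0,-1],
    [[0,0,-0.7],0,-1],
    [[0,0,-0.5],0,-1],
    [[0,0,0],0,-1],
    [[0,0,0],0,-1],
    [[0,0,0],0,-1],
    [[0,0,0],0,-1]
  ]
}}

```text
t: 9.45
eef_pos: [525.3, -84.4, 291.8]
tcp_rot: [3.141, -0.001, 0.304]
ft_force: [0.7, -0.2, -2.1]
opening: 0.144
grip_force: 30.0
```

```bash
python3 - <<'E'
from h import *
c=read_camera('wrist')
s=env.state();p=s['eef_pos'];print(p,s['tcp_rot'],s['ft_force'],s['moment'])
y=s['tcp_rot'][2]
zb=p[2]-236.7+39
for n,z,w in (('comb',zb,[((75,-12),(75,12)),((30,-12),(75,-12)),((30,12),(75,12))]),
            ('bed',44,[((83,-35),(83,35)),((0,-35),(83,-35)),((0,35),(20,35))]),
            ('frame',40,[((108,-45),(108,35)),((98,-35),(98,35)),((0,-45),(108,-45)),((-40,45),(40,45))])):
    x0=(525,-83.7,.304) if n!='frame' else (511.7,-87.6,.3)
    for sg in (.8,1.2):
        r,f=edgefit(c,z,w,x0,(6,6,.05),sg);d=r[:2]-p[:2]
        print(n,r.round(2),round(f,1),'offset',d@[np.cos(y),np.sin(y)],d@[-np.sin(y),np.cos(y)],r[2]-y)
R=rect(c,44,p[:2],y,400,500,2.5);cv2.imwrite('pics/r5.png',cv2.resize(R[:260,:,::-1],None,fx=2,fy=2,interpolation=cv2.INTER_CUBIC))
E
```

```text
[525.28929901 -84.42350285 291.75399737] [ 3.14055270e+00 -1.41407574e-03  3.03859137e-01] [ 0.06513346  0.05345335 -2.45665414] [-0.02090122 -0.05402916 -0.0054736 ]
comb [ 5.2604e+02 -8.4520e+01  3.0000e-01] 63.0 offset 0.6840726288018402 -0.3183209386749601 0.0009064042178175136
comb [ 5.2604e+02 -8.4520e+01  3.0000e-01] 47.6 offset 0.6839940299164071 -0.3124497831407438 0.0008805750564008785
bed [ 5.2559e+02 -8.3590e+01  3.0000e-01] 47.9 offset 0.5407348684474287 0.7035589696069335 0.0005990589784342082
bed [ 5.2557e+02 -8.3550e+01  3.0000e-01] 36.2 offset 0.5263325415992884 0.7534473048254017 -0.00022891565046967433
frame [ 5.1133e+02 -8.8110e+01  3.0000e-01] 65.3 offset -14.42706622663744 0.6563987252565369 0.0006483804832129736
frame [ 5.1133e+02 -8.8110e+01  3.0000e-01] 51.5 offset -14.426921589820079 0.6562369788884439 0.0006505643394323357
```

View pics/r5.png

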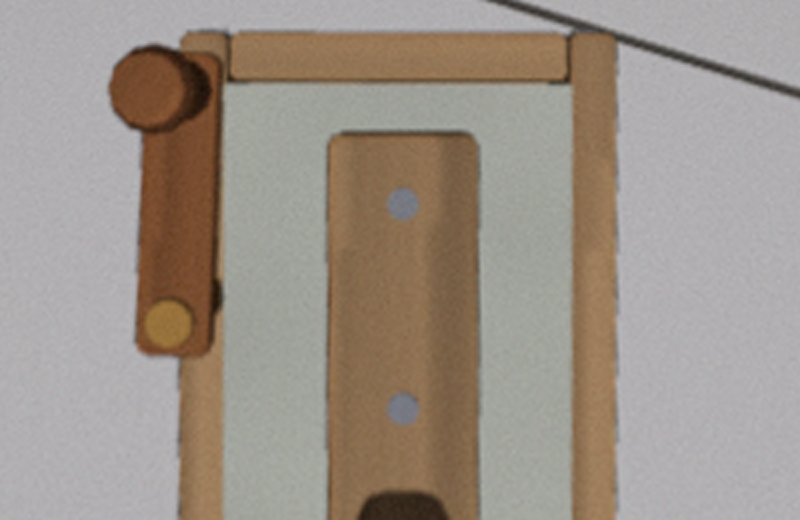

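The comb's back is over the bed with its front end at row 133, and it now sits about 1 mm to the −y side of the slots' centre. I'll correct that.

Request:
{"api": "move_arm", "payload": {
  "commands": [
    [[-0.012,0.027,0],0,-1],
    [[0,0,-0.05],0,-1],
    [[0,0,0],0,-1],
    [[0,0,0],0,-1]
  ]
}}

```text
t: 9.83
eef_pos: [524.7, -83.7, 289.3]
tcp_rot: [3.141, -0.0, 0.304]
ft_force: [0.5, -0.5, -2.7]
opening: 0.148
grip_force: 30.0
```

```bash
cat > m.py <<'E'
from h import *
c=read_camera('wrist')
s=env.state();p=s['eef_pos'];print(p.round(2),s['tcp_rot'].round(4),s['ft_force'].round(2),s['moment'].round(3))
y=s['tcp_rot'][2]
zb=p[2]-236.7+39
O={}
for n,z,w in (('comb',zb,[((75,-12),(75,12)),((30,-12),(75,-12)),((30,12),(75,12))]),
            ('bed',44,[((83,-35),(83,35)),((0,-35),(83,-35)),((0,35),(20,35))]),
            ('frame',40,[((108,-45),(108,35)),((98,-35),(98,35)),((0,-45),(108,-45)),((-40,45),(40,45))])):
    x0=(525,-83.7,.304) if n!='frame' else (511.7,-87.6,.3)
    r,f=edgefit(c,z,w,x0,(6,6,.05),1.);d=r[:2]-p[:2]
    O[n]=np.array([d@[np.cos(y),np.sin(y)],d@[-np.sin(y),np.cos(y)],r[2]-y])
    print(n,O[n].round(3))
print('rel bed',(O['bed']-O['comb']).round(3),'rel frame',(O['frame']-O['comb']).round(3))
E
python3 m.py
```

```text
[524.76 -83.78 289.29] [3.1415 0.     0.3035] [ 0.9   0.05 -3.02] [-0.004  0.001 -0.026]
comb [ 0.331 -0.147  0.001]
bed [ 0.724 -0.035  0.   ]
frame [-1.4208e+01 -1.4300e-01  2.0000e-03]
rel bed [ 0.392  0.112 -0.   ] rel frame [-1.454e+01  4.000e-03  1.000e-03]
```

Request:
{"api": "move_arm", "payload": {
  "commands": [
    [[0.01,0.003,-0.1],0,-1],
    [[0,0,-0.08],0,-1],
    [[0,0,0],0,-1],
    [[0,0,-0.04],0,-1],
    [[0,0,-0.04],0,-1],
    [[0,0,0],0,-1]
  ]
}}

```text
t: 10.38
eef_pos: [525.0, -83.7, 281.2]
tcp_rot: [-3.141, 0.0, 0.304]
ft_force: [0.5, 0.2, -3.5]
opening: 0.143
grip_force: 30.0
```

Request:
{"api": "move_arm", "payload": {
  "commands": [
    [[0,0,-0.03],0,-1],
    [[0,0,-0.03],0,-1],
    [[0,0,0],0,-1]
  ]
}}

```text
t: 10.63
eef_pos: [525.0, -83.6, 279.5]
tcp_rot: [-3.142, 0.0, 0.304]
ft_force: [0.2, -0.1, -2.1]
opening: 0.144
grip_force: 30.0
```

Request:
{"api": "move_arm", "payload": {
  "commands": [
    [[0,0,-0.03],0,-1],
    [[0,0,-0.03],0,-1],
    [[0,0,0],0,-1]
  ]
}}

```text
t: 10.88
eef_pos: [525.0, -83.6, 277.7]
tcp_rot: [-3.142, 0.0, 0.304]
ft_force: [-0.5, -0.6, -2.2]
opening: 0.145
grip_force: 30.0
```

Request:
{"api": "move_arm", "payload": {
  "commands": [
    [[0,0,-0.03],0,-1],
    [[0,0,-0.03],0,-1],
    [[0,0,0],0,-1]
  ]
}}

```text
t: 11.13
eef_pos: [525.0, -83.7, 275.9]
tcp_rot: [-3.142, 0.0, 0.304]
ft_force: [-0.8, 1.2, -2.6]
opening: 0.143
grip_force: 30.0
```

The tips are now 5 mm below the bed's top with no force, so the blades are in their slots. I'll keep lowering.

Request:
{"api": "move_arm", "payload": {
  "commands": [
    [[0,0,-0.06],0,-1],
    [[0,0,-0.06],0,-1],
    [[0,0,-0.06],0,-1],
    [[0,0,-0.06],0,-1],
    [[0,0,0],0,-1]
  ]
}}

```text
t: 11.55
eef_pos: [525.0, -83.6, 268.4]
tcp_rot: [-3.141, 0.001, 0.304]
ft_force: [-0.1, 0.3, -2.6]
opening: 0.146
grip_force: 30.0
```

Request:
{"api": "move_arm", "payload": {
  "commands": [
    [[0,0,-0.06],0,-1],
    [[0,0,-0.06],0,-1],
    [[0,0,-0.06],0,-1],
    [[0,0,-0.06],0,-1],
    [[0,0,0],0,-1]
  ]
}}

```text
t: 11.97
eef_pos: [525.0, -83.6, 261.3]
tcp_rot: [-3.141, 0.0, 0.304]
ft_force: [-0.2, -0.1, -2.1]
opening: 0.148
grip_force: 30.0
```

Request:
{"api": "move_arm", "payload": {
  "commands": [
    [[0,0,-0.05],0,-1],
    [[0,0,-0.05],0,-1],
    [[0,0,-0.03],0,-1],
    [[0,0,0],0,-1],
    [[0,0,0],0,-1]
  ]
}}

```text
t: 12.38
eef_pos: [525.1, -83.6, 257.7]
tcp_rot: [3.142, 0.0, 0.304]
ft_force: [-0.2, -0.9, -3.5]
opening: 0.148
grip_force: 30.0
```

Request:
{"api": "move_arm", "payload": {
  "commands": [
    [[0,0,-0.04],0,-1],
    [[0,0,-0.04],0,-1],
    [[0,0,0],0,-1],
    [[0,0,0],0,-1]
  ]
}}

```text
t: 12.72
eef_pos: [525.0, -83.7, 255.3]
tcp_rot: [-3.142, 0.0, 0.304]
ft_force: [-0.3, 0.7, -1.8]
opening: 0.147
grip_force: 30.0
```

Request:
{"api": "move_arm", "payload": {
  "commands": [
    [[0,0,-0.02],0,-1],
    [[0,0,-0.02],0,-1],
    [[0,0,0],0,-1],
    [[0,0,0],0,-1]
  ]
}}

```text
t: 13.05
eef_pos: [525.1, -83.6, 254.1]
tcp_rot: [3.142, 0.0, 0.304]
ft_force: [0.5, 0.2, -1.4]
opening: 0.147
grip_force: 30.0
```

Request:
{"api": "move_arm", "payload": {
  "commands": [
    [[0,0,-0.015],0,-1],
    [[0,0,0],0,-1],
    [[0,0,0],0,-1]
  ]
}}

```text
t: 13.3
eef_pos: [525.1, -83.7, 253.7]
tcp_rot: [3.141, -0.0, 0.304]
ft_force: [-0.1, 0.6, -2.4]
opening: 0.143
grip_force: 30.0
```

Request:
{"api": "move_arm", "payload": {
  "commands": [
    [[0,0,-0.015],0,-1],
    [[0,0,0],0,-1],
    [[0,0,0],0,-1]
  ]
}}

```text
t: 13.55
eef_pos: [525.0, -83.6, 253.7]
tcp_rot: [3.141, -0.0, 0.304]
ft_force: [-1.7, 0.6, 6.0]
opening: 0.144
grip_force: 30.0
```

The contact force rose at 253.7 mm, as expected with the comb fully home. I'll release it and lift clear.

Request:
{"api": "move_arm", "payload": {
  "commands": [
    [[0,0,0],0,0.2],
    [[0,0,0],0,0.2],
    [[0,0,0],0,0.2],
    [[0,0,0],0,0.2],
    [[0,0,0],0,0.2],
    [[0,0,0],0,0.2],
    [[0,0,0],0,0.2],
    [[0,0,0.1],0,0.2],
    [[0,0,0.5],0,0.2],
    [[0,0,0.9],0,0.2],
    [[0,0,0.7],0,0.2],
    [[0,0,0],0,0.2],
    [[0,0,0],0,0.2]
  ]
}}

```text
t: 14.63
eef_pos: [525.0, -83.6, 320.2]
tcp_rot: [3.14, -0.002, 0.304]
ft_force: [-0.5, -0.0, -1.1]
opening: 0.605
grip_force: 0.0
```

```bash
python3 - <<'E'
from h import *
c=read_camera('wrist')
s=env.state();p=s['eef_pos'];print(p.round(2),s['tcp_rot'].round(4),s['ft_force'].round(2),s['opening'])
y=s['tcp_rot'][2]
for z in (56,51,61):print('comb back',z,edgefit(c,z,[((75,-12),(75,12)),((-20,-12),(75,-12)),((-20,12),(75,12))],(525,-83.7,.304),(6,6,.05)))
r,f=edgefit(c,40,[((108,-45),(108,35)),((98,-35),(98,35)),((0,-45),(108,-45)),((-40,45),(40,45))],(511.7,-87.6,.3),(6,6,.05));print('frame',r)
# knob top circle
best=[]
g=cv2.GaussianBlur(cv2.cvtColor(c['image'],cv2.COLOR_RGB2GRAY).astype(np.float32),(0,0),1.)
C,S=np.cos(.304),np.sin(.304)
P=lambda a,b:(511.35+C*a-S*b,-88.1+S*a+C*b)
print('pin',P(54,41),'knob0',P(96,41),proj([[*P(96,41),93],[*P(54,41),66]],c))
for d in search_frame('button_knob',c)[:2]: print(d['at'],unproj(d['at'],c,88))
W=rect(c,56,p[:2],y,560,500,2.5);cv2.imwrite('pics/r6.png',cv2.resize(W[:,:,::-1],None,fx=1.2,fy=1.2))
E
```

```text
[524.86 -83.6  319.29] [ 3.1413e+00 -3.0000e-04  3.0360e-01] [-0.05 -0.01 -0.31] 0.6007874386024844
comb back 56 (array([ 5.25616856e+02, -8.36043588e+01,  3.04491851e-01]), np.float64(47.518098702591075))
comb back 51 (array([ 5.25475997e+02, -8.35694384e+01,  3.04302195e-01]), np.float64(43.0371765101455))
comb back 61 (array([ 5.25741878e+02, -8.35883135e+01,  3.02963029e-01]), np.float64(50.3292540554339))
frame [ 5.11450931e+02 -8.78119043e+01  3.03857864e-01]
pin (np.float64(550.6010192045176), np.float64(-32.81566685392147)) knob0 (np.float64(590.6751834928345), np.float64(-20.243421366619557)) [[211.10907481 110.12785105]
 [222.16919413 171.60912004]]
[222.5, 130.8] [580.4958656  -29.06274055  88.        ]
[496.9, 177.3] [ 605.27978323 -206.65500151   88.        ]
```

View pics/r6.png

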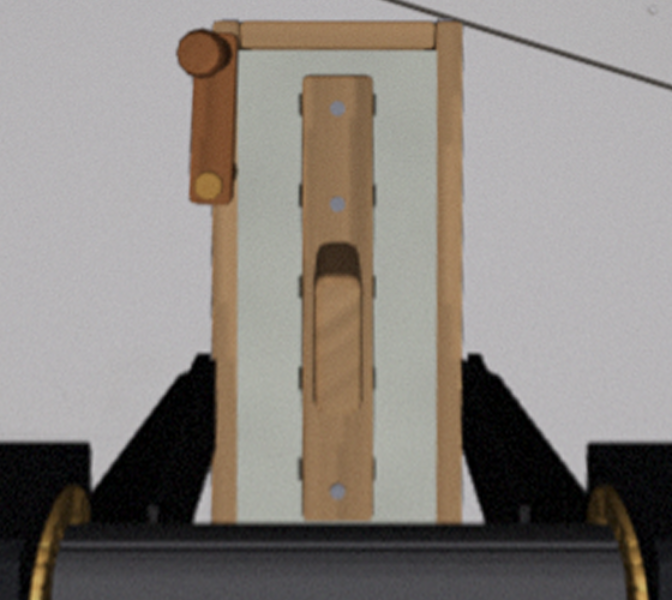

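The comb is home, with slot ends showing on both sides of its back at five places, columns 302 and 373. The knob is at (203,52), at an angle of about 0.08 rad. I'll close the fingers and go round to the outside of the knob to push it.

Request:
{"api": "move_arm", "payload": {
  "commands": [
    [[0.48,0.8,0],0,-1],
    [[0.48,0.8,0],0,-1],
    [[0.48,0.8,0],0,-1],
    [[0.48,0.8,0],0,-1],
    [[0,0,0],0,-1],
    [[0,0,0],0,-1],
    [[0,0,0],0,-1],
    [[0,0,0],0,-1],
    [[0,0,0],0,-1],
    [[0,0,0],0,-1],
    [[0,0,-0.6],0,-1],
    [[0,0,-0.7],0,-1],
    [[0,0,-0.7],0,-1],
    [[0,0,0],0,-1],
    [[0,0,0],0,-1],
    [[0,0,0],0,-1]
  ]
}}

```text
t: 16.07
eef_pos: [582.9, 12.1, 260.2]
tcp_rot: [3.141, -0.001, 0.303]
ft_force: [-0.7, 0.7, 0.1]
opening: 0.002
grip_force: 0.0
```

```bash
cat > f.py <<'E'
from h import *
s=env.state();p=s['eef_pos'][:2]-[511.4,-88.0];a=.304
print('t',s['t'],'tool in frame',p@[np.cos(a),np.sin(a)],p@[-np.sin(a),np.cos(a)],s['eef_pos'][2],s['ft_force'].round(1),s['opening'])
E
python3 f.py
```

```text
t 16.0667 tool in frame 98.19373517355675 74.10506442418897 260.2378893164018 [-0.7  0.7  0.1] 0.002428254643050963
```

Request:
{"api": "move_arm", "payload": {
  "commands": [
    [[0.044,-0.196,0],0,-1],
    [[0.044,-0.196,0],0,-1],
    [[0.032,-0.27,0],0,-1],
    [[0.032,-0.27,0],0,-1],
    [[-0.03,-0.237,0],0,-1],
    [[-0.03,-0.237,0],0,-1],
    [[0,0,0],0,-1]
  ]
}}

```text
t: 16.65
eef_pos: [585.2, -31.3, 259.3]
tcp_rot: [3.141, 0.0, 0.302]
ft_force: [0.3, -0.6, -0.0]
opening: 0.005
grip_force: 0.0
```

Request:
{"api": "move_arm", "payload": {
  "commands": [
    [[-0.13,-0.2,0],0,-1],
    [[-0.13,-0.2,0],0,-1],
    [[0,0,0],0,-1],
    [[0,0,0],0,-1]
  ]
}}

```text
t: 16.98
eef_pos: [577.3, -42.2, 259.3]
tcp_rot: [3.142, 0.0, 0.303]
ft_force: [-0.3, -0.2, 0.1]
opening: 0.003
grip_force: 0.0
```

```bash
python3 - <<'E'
from h import *
exec(open('f.py').read())
c=read_camera('wrist')
W=rect(c,93,(569,-70),.304,600,450,3);cv2.imwrite('pics/r7.png',W[:,:,::-1])
E
```

```text
t 16.9833 tool in frame 76.6466986200725 24.00592701285926 259.2986108075907 [-0.3 -0.2  0.1] 0.003258609061126817
```

View pics/r7.png

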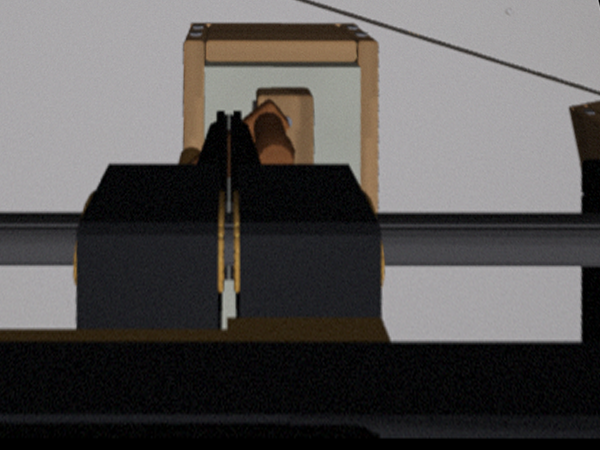

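The knob, at about (272,140), sits on the −y side of the fingers, and the button is turned about 60°. I'll go round to its +x side and push −x.

Request:
{"api": "move_arm", "payload": {
  "commands": [
    [[-0.03,0.095,0],0,-1],
    [[0.74,0.233,0],0,-1],
    [[0,0,0],0,-1],
    [[0.13,-0.413,0],0,-1],
    [[0.13,-0.413,0],0,-1],
    [[0,0,0],0,-1],
    [[-0.215,-0.067,0],0,-1],
    [[-0.215,-0.067,0],0,-1],
    [[-0.215,-0.067,0],0,-1],
    [[-0.215,-0.067,0],0,-1],
    [[0,0,0],0,-1],
    [[0,0,0],0,-1]
  ]
}}

```text
t: 18.03
eef_pos: [580.4, -64.9, 259.3]
tcp_rot: [-3.141, 0.001, 0.303]
ft_force: [1.0, 0.4, 0.0]
opening: 0.003
grip_force: 0.0
```

```bash
python3 f.py
```

```text
t 18.0333 tool in frame 72.76705551937165 1.390493454990601 259.32694944820645 [1.  0.4 0. ] 0.003025195148042186
```

Request:
{"api": "move_arm", "payload": {
  "commands": [
    [[-0.03,-0.01,0],0,-1],
    [[-0.02,-0.005,0],0,-1],
    [[0,0,0],0,-1]
  ]
}}

```text
t: 18.28
eef_pos: [579.5, -65.1, 259.3]
tcp_rot: [3.142, -0.0, 0.304]
ft_force: [2.2, 0.8, 0.2]
opening: 0.007
grip_force: 0.9
```

Request:
{"api": "move_arm", "payload": {
  "commands": [
    [[0.4,0.12,0],0,-1],
    [[0,0,0.5],0,-1],
    [[0,0,0.9],0,-1],
    [[0,0,0.9],0,-1],
    [[0,0,0.9],0,-1],
    [[-0.9,-0.3,0.5],0,-1],
    [[-0.9,-0.3,0.5],0,-1],
    [[-0.9,-0.3,0],0,-1],
    [[-0.9,-0.3,0],0,-1],
    [[0,0,0],0,-1],
    [[0,0,0],0,-1]
  ]
}}

```text
t: 19.2
eef_pos: [482.7, -97.9, 385.7]
tcp_rot: [3.141, -0.0, 0.302]
ft_force: [0.4, -0.4, -0.4]
opening: 0.006
grip_force: 0.0
```

```bash
python3 - <<'E'
from h import *
exec(open('f.py').read())
c=read_camera('wrist')
save(c,'w8.png')
E
```

```text
t 19.2 tool in frame -30.387541162622007 -0.8272285877811107 385.67610720499005 [ 0.4 -0.4 -0.4] 0.005816316765437192
```

View pics/w8.png

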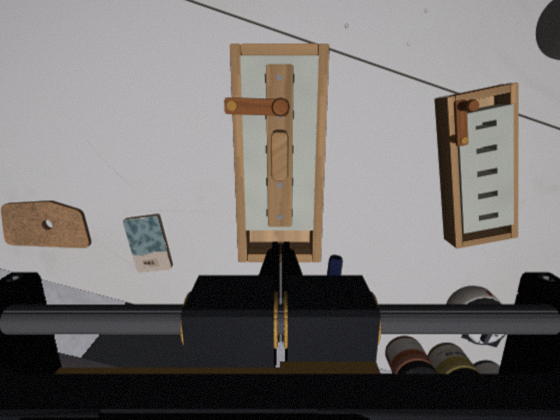

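The button lies square across the comb's back, from its pin at (232,106) to its knob at (281,107). The comb is home and the gripper is clear and empty, so I'll hand the job in.

```bash
python3 -c "
from cell import env
print(env.job_done())"
```

```text
the job is handed in; nothing more can be done
None
```

The comb is fully home in its five slots, the turn-button lies across its back, and the arm is clear of everything; I handed the job in at about 19 s, and no verdict came back.

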